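# Pack the third hex cap hollow side down

## Robot

A 6-joint arm with a two-finger parallel gripper is mounted at the origin on the work surface. World frame = base frame: x ahead of the robot, y to its left, z up, the work surface at z = 0. Lengths are in m, angles in degrees, forces in N, time in s.
With the tool pointing down it reaches from about 0.3 to 0.75 m from the base axis. Payload 8.5 kg.
Tool frame: the origin (TCP) lies at the very end of the fingers, on their centre line; the grasp point (between the pads) lies 19 mm behind it; z points along the fingers, y is the direction in which the jaws open and shut (so a half turn about z gives the same grasp; the last joint's range is limited). The gripper opens to 85 mm and grips with 20 to 120 N. Pads are 22 mm wide; open, the fingers measure 114 mm over their backs; the gripper's body (76 mm by 85 mm) begins 54 mm behind the grasp point. The pads swing forward as they close: fully open they stand 13 mm farther back than shut.
Start: joints at [-12.336, 21.807, 74.336, -0, 83.858, -12.336], TCP at [0.55, 0, 0.231] pointing down, gripper open.
Joint ranges: [-178.18, 178.18], [-50.72, 133.34], [12.68, 142.11], [-81.47, 261.47], [9.98, 163.14], [-165.26, 165.26]. Speed limits (degrees/s): [136.94, 136.94, 180, 180, 180, 180].

## Interface

Orientations are given as a 3x3 rotation matrix whose columns are the frame's x, y, z axes.
In Python, from rig import env, vision, close_job, spotter gives the robot as it stands. The module is installed in compiled form; this text tells all that it offers.
- The arm moves only by the tool jog_arm, never from a script. Its argument "plan" is a list that holds one entry, the list of rows, each a list of 6 numbers: the shift along the tool's x, y, z in units of 40 mm (1.0 is 40 mm), then the turn, a rotation vector about the tool's x, y, z in units of 0.15 rad (1.0 is 0.15 rad). A call has 1 to 10 rows; each row shifts and turns the commanded pose from where the row before left it, along the tool's axes as they then stand; what a row does not reach is not made up. A row lasts 1/10 s, in which the tool goes at most 50 mm and 8.59 degrees, less where a joint would pass 70% of its speed; a pose out of reach is approached as far as the arm can. A call with a number of a shift or a turn outside -1 to 1 is refused whole. A call with a gripper value outside its range is refused whole. "grip" is the opening, from -1 (shut) to 1 (fully open), set as the call begins (left out, the last holds). The fingers move at their own pace and stop on an object; "squeeze" is the grip in N (left out, the last holds). Time passes only in rows, so rows that do not move let the fingers close. It gives the time, the measured TCP pose, the force and the opening at its end, in the units of the state.
- env.observe(): the state, without advancing time (a new reading comes with each control period).
- vision.get_image(name): name is "scene" or "side" or "wrist"; returns (picture, depth): 400x640x3 uint8, red, green, blue; 400x640 float32, m along the optical axis (not along the pixel's ray), 0 where there is no reading.
- vision.camera_info(name): a dict with "fx", "fy", "cx", "cy" (pixels), "rvec" (rotation vector, rad) and "tvec" (3), from world to camera coordinates, as OpenCV has them. Camera axes: x right, y down, z forward; pixel columns grow to the right and rows downward; lengths in m; the calibration is good to about 2 mm. A picture is of the moment at which its call begins: read the wrist's pose just before it. camera_info takes no time and is no camera call; for the wrist camera it gives the pose at the moment of the call.
- close_job(): hands the job in, once; it reports no verdict.
Trained networks look in the newest picture that a camera, given by its name, has taken for a name from the list of things; names that differ only in an ending like _2 or _b are one class to them, and where a whole thing is asked for, a point or a joint stands for the part that bears it (a point fixed in the world has none). Each returns a list of dicts, best first, with "score" (0 to 1); they miss things now and then, are a little off and sometimes report something else, mostly with a low value. They report only what shows in the picture. A call takes as long as a camera call. They do not tell look-alikes from the thing itself.
- spotter.trace(camera, query): "pixels" (400x640 bool, what is visible of it) and "rect" ([left, top, right, bottom] in pixels, round what is visible of it).
The state is a dict: "time_s": time; "q": joint angles; "qvel": joint speeds; "joint_efforts": joint torques, N m; "position": TCP position; "tool_rot": TCP orientation; "ft_force": force on the tool from outside, world axes, zero at the start; "wrist_torque": the same for the moment, N m; "grip_width": finger opening in m.
Only numpy, scipy, OpenCV 4.12 (cv2) and the standard library are available. Lean on these libraries where they do the work, as an engineer would, in place of code of your own. Each camera call takes 0.05 s, during which the arm holds its last target.

## Task

Two hexagonal steel caps already lie hollow side down in the recess of the grey parts tray; the third stands on one of its flat sides on the bench. Put the third cap in the empty end of the recess, also hollow side down, and close up the row so that all three lie flat on the recess floor with their flat sides touching. Leave the other things on the bench where they are.

Things in the scene. Friction and masses are not known exactly. Their poses are not given: they have to be found in the camera images.
- loose_cap: steel hex cap, 44 mm across flats, 50.8 across corners, 24 high, 0.19-0.33 kg; one end closed and flat, the other with a hex hollow 24 across flats, 16 deep. Origin: centre of the body, 12 from each end. At the start it stands on a flat side on the bench: 44 tall, 24 thick. Body x points along the axis out of the hollow (level at the start, must end straight down); z is square to two flats, up at the start.
- row_cap_near: steel hex cap, 44 mm across flats, 50.8 across corners, 24 high, 0.19-0.33 kg; one end closed and flat, the other with a hex hollow 24 across flats, 16 deep. Origin: centre of the body, 12 from each end. Loose in the recess, hollow down, beside the empty end, 2 to 5 mm from the far cap. Body z points up out of the closed end; flats face body +y and -y.
- row_cap_far: steel hex cap, 44 mm across flats, 50.8 across corners, 24 high, 0.19-0.33 kg; one end closed and flat, the other with a hex hollow 24 across flats, 16 deep. Origin: centre of the body, 12 from each end. Loose in the recess, hollow down, within 1.5 mm of the end wall at tray +y. Body z up out of the closed end; flats face body +y and -y.
- tray: low grey tray fixed to the bench, 81 (x) by 229 (y) by 12 mm high; x, y level, z up; origin on the bench, amid its width. y runs along the row, from the flat loading deck (y -115 to -40 mm, height 12) over the recess (y -40 to 102) to an end wall 12 thick. Side and end walls are level with the deck.
- recess (a point): centre of the recess floor, axes as the tray's, at tray (0, 31, 7) mm. The recess is a rectangle 57 wide (x) by 142 long (y), 5 mm deep, sharp edged. Caps in it rise 19 mm above the deck. Empty end: -y, beside the deck. With the row closed up against the end wall the third cap sits at tray y = -8 mm. A cap pushed in may stay cocked while squeezed; it drops flat when let go, leaving 2-3 mm to close.
- deck (a point): centre of the loading deck's top, at tray (0, -77.5, 12) mm: 81 (x) by 75 (y) mm, level and clear. A cap stood here on a flat and tipped over the lower edge of its hollow end towards +y lands hollow down, a flat side leading.
- small_nut: solid hexagonal steel block, 28 across flats, 13 high, lying flat on the bench; not one of the caps; origin centre of its underside. Bystander.
- wrench: steel wrench 170 long, lying on the bench between the robot and the tray; origin under its middle. Bystander.
- screwdriver: screwdriver lying on the bench beyond the tray; origin under its middle. Bystander.
- bottle: amber bottle, 60 diameter, 130 high, standing; origin centre of its foot. Bystander.
- beaker: clear open beaker, 64 diameter, 75 high, standing; origin centre of its foot. Bystander.
- tin: round aluminium tin, 60 diameter, 22 high; origin centre of its foot. Bystander.
Not all that is in view belongs to the job. What is shaped like the loose_cap but green or yellow is not meant. What is shaped like the row_cap_far but purple is not meant.

How it is judged:
By the outcome, as a careful person would: the job done as asked, in the order asked, and still so for the second after the job is handed in, with the robot touching nothing.
It also fails if it takes over 59 s, if anything falls off the work surface, if the arm or the gripper's body presses on something with over 40 N, if the wrist force passes 120 N, or if a joint passes its speed limit or range.

## Working session

There is one attempt and no reset: what is moved stays moved. The work goes in short steps, Python scripts to look and compute and a tool call to move; the robot and the scene stay as the last step left them, time stands still between calls to the robot, and variables do not carry over. Pictures are saved under pics/ and viewed, and the job is handed in when it is done.

Besides the shell and the picture viewer there is one more tool, called after ">>>" as name(argument=value, ...) on one line, values as JSON. jog_arm: Moves the arm, as the interface text tells. Its arguments: {"type":"object","properties":{"plan":{"type":"array"},"grip":{"type":"number"},"squeeze":{"type":"number"}},"required":["plan"]}

```bash
mkdir -p pics; ls
python3 - <<'E'
from rig import env,vision,spotter
import cv2
s=env.observe(); print(s['time_s'],s['position'],s['grip_width'],s['tool_rot'])
for n in ['scene','side','wrist']:
    im,d=vision.get_image(n); cv2.imwrite(f'pics/{n}0.png',im[...,::-1])
    import numpy as np; np.save(f'pics/{n}0.npy',d)
    i=vision.camera_info(n); print(n,i)
E
```

```text
pics
0.0 [5.49706253e-01 5.73160192e-05 2.30710653e-01] 0.08545401994077231 [[-1.21852178e-05  9.99998977e-01 -1.43054147e-03]
 [ 9.99999956e-01  1.26083186e-05  2.95754029e-04]
 [ 2.95771763e-04 -1.43053781e-03 -9.99998933e-01]]
scene {'fx': 380.9895448314846, 'fy': 380.9895448314846, 'cx': 318.7034587869588, 'cy': 200.15388042272875, 'rvec': array([ 2.24880007,  0.83007346, -0.34848746]), 'tvec': array([-0.38689474, -0.25574051,  1.23261695])}
side {'fx': 408.4983991904221, 'fy': 408.4983991904221, 'cx': 325.83563232617075, 'cy': 208.50783623810983, 'rvec': array([ 0.61415227, -2.49284272,  1.37029577]), 'tvec': array([0.45078788, 0.19036986, 0.77762064])}
wrist {'fx': 289.2132646947094, 'fy': 289.2132646947094, 'cx': 318.72000354869067, 'cy': 197.2434758857057, 'rvec': array([-2.81148603e+00, -1.85652869e-04,  1.14539073e-03]), 'tvec': array([-0.55009026, -0.04204109,  0.38087743])}
```

View pics/scene0.png

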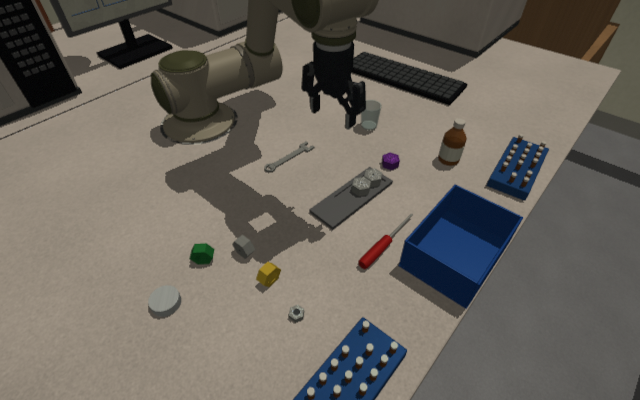

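View pics/side0.png

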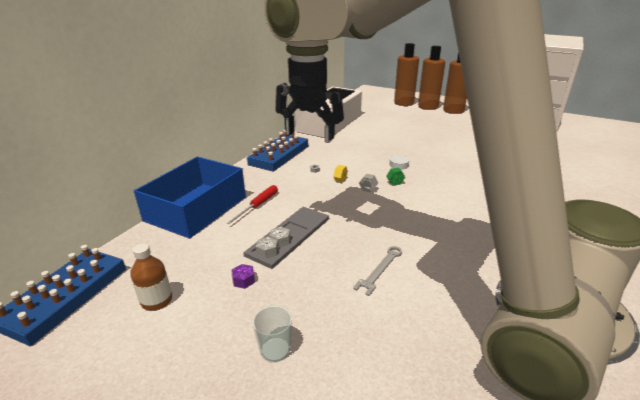

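View pics/wrist0.png

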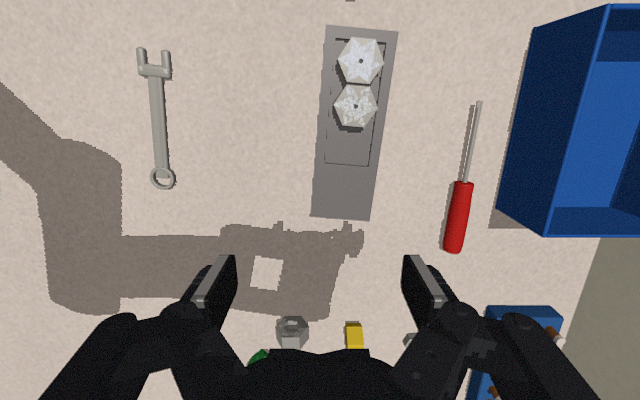

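```bash
cat > h.py <<'E'
import numpy as np,cv2
from rig import env,vision,spotter
def grab(n,tag=None):
    i=vision.camera_info(n); im,d=vision.get_image(n)
    if tag: cv2.imwrite(f'pics/{tag}.png',im[...,::-1]); np.savez(f'pics/{tag}.npz',d=d,im=im,**i)
    return im,d,i
def world(d,i):
    R,_=cv2.Rodrigues(np.array(i['rvec'])); v,u=np.mgrid[:d.shape[0],:d.shape[1]]
    c=np.stack([(u-i['cx'])/i['fx']*d,(v-i['cy'])/i['fy']*d,d],-1)
    return (c-np.array(i['tvec']).reshape(3))@R
def proj(p,i):
    return cv2.projectPoints(np.array(p,float).reshape(-1,3),np.array(i['rvec']),np.array(i['tvec']),np.array([[i['fx'],0,i['cx']],[0,i['fy'],i['cy']],[0,0,1.]]),None)[0][:,0]
E
python3 - <<'E'
from h import *
for n in ['scene','side','wrist']:
    im,d,i=grab(n,n+'1'); W=world(d,i)
    for q in ['loose_cap','tray','row_cap_near','small_nut','wrench','tin']:
        if q in('small_nut','wrench','tin') and n!='scene':continue
        for r in spotter.trace(n,q)[:5]:
            m=r['pixels']&(d>0); 
            if m.sum()<5: continue
            P=W[m]; print(n,q,round(r['score'],2),np.round(r['rect']),m.sum(),'med',np.round(np.median(P,0),4),'lo',np.round(np.percentile(P,3,0),4),'hi',np.round(np.percentile(P,97,0),4))
E
python3 -c "
import cv2
a=cv2.imread('pics/scene1.png')[200:330,130:330];cv2.imwrite('pics/c1.png',cv2.resize(a,None,fx=4,fy=4,interpolation=2))
a=cv2.imread('pics/side1.png')[140:220,290:430];cv2.imwrite('pics/c2.png',cv2.resize(a,None,fx=5,fy=5,interpolation=2))"
```

```text
scene loose_cap 0.92 [190. 244. 215. 264.] 419 med [ 0.4577 -0.3295  0.0303] lo [ 4.402e-01 -3.488e-01  3.000e-04] hi [ 0.4753 -0.3079  0.0446]
scene loose_cap 0.88 [230. 235. 258. 260.] 363 med [ 0.5155 -0.2604  0.0324] lo [ 0.4841 -0.2681 -0.0014] hi [ 0.5318 -0.2299  0.0445]
scene loose_cap 0.86 [256. 264. 278. 288.] 402 med [ 0.6097 -0.2733  0.0337] lo [ 0.5922 -0.293   0.002 ] hi [ 0.6154 -0.2515  0.0448]
scene tray 0.62 [306. 166. 390. 230.] 1754 med [0.5908 0.0015 0.0104] lo [ 0.5441 -0.072   0.001 ] hi [0.6322 0.1421 0.0137]
scene row_cap_near 0.66 [354. 176. 371. 196.] 288 med [0.5952 0.0669 0.0292] lo [0.5719 0.0513 0.0087] hi [0.6143 0.0937 0.0319]
scene small_nut 0.78 [293. 304. 304. 320.] 220 med [ 0.7034 -0.2919  0.0118] lo [ 6.843e-01 -3.051e-01 -6.000e-04] hi [ 0.7166 -0.2776  0.0145]
scene wrench 0.52 [264. 144. 312. 171.] 387 med [0.3525 0.0469 0.0055] lo [ 0.3328 -0.0294 -0.0022] hi [0.3745 0.128  0.0089]
scene tin 0.57 [147. 286. 179. 319.] 783 med [ 0.4892 -0.447   0.0209] lo [ 0.4573 -0.4717  0.0041] hi [ 0.5112 -0.42    0.0232]
side loose_cap 0.74 [357. 175. 38
[... 733 characters left out ...]
 0.5312 -0.2418  0.0446]
wrist loose_cap 0.64 [348. 323. 364. 350.] 479 med [ 0.6023 -0.2521  0.0323] lo [ 5.912e-01 -2.806e-01  1.000e-04] hi [ 0.6207 -0.244   0.0445]
wrist loose_cap 0.5 [252. 349. 270. 365.] 158 med [ 0.4535 -0.3121  0.0119] lo [ 0.4366 -0.3264  0.0008] hi [0.5336 0.0094 0.3075]
wrist tray 0.87 [310.  26. 396. 220.] 9882 med [0.583  0.0332 0.0116] lo [ 0.547  -0.0645  0.0057] hi [0.6308 0.153  0.0135]
wrist row_cap_near 0.9 [332.  87. 376. 126.] 1400 med [0.5909 0.0762 0.0311] lo [0.571  0.0553 0.0291] hi [0.612  0.0953 0.0326]
wrist row_cap_near 0.39 [404. 331. 414. 348.] 104 med [ 0.6932 -0.2788  0.0079] lo [ 6.875e-01 -2.900e-01  5.000e-04] hi [ 0.7053 -0.2756  0.0135]
```

View pics/c1.png

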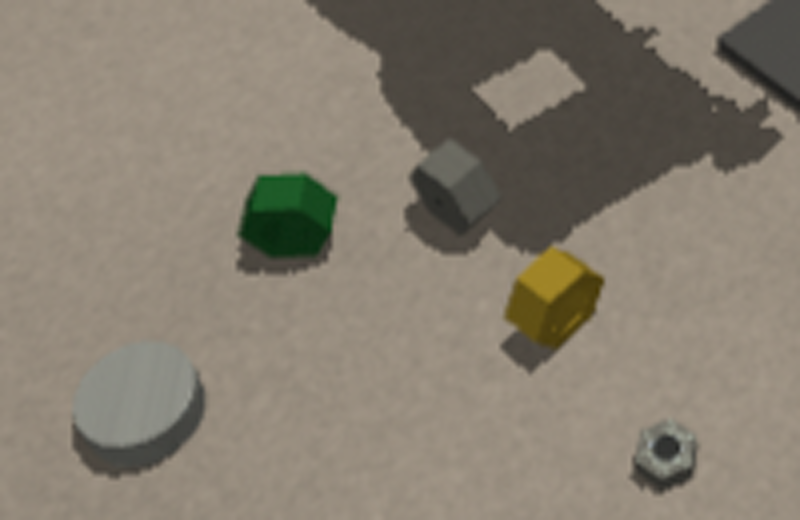

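View pics/c2.png

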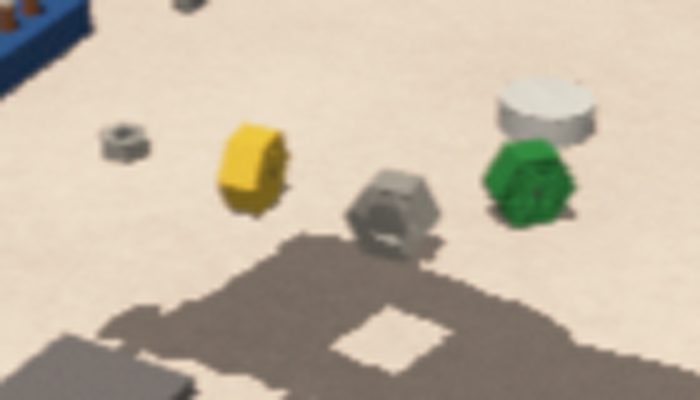

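Run:
```python
from h import *
for tag in ['wrist1','scene1','side1']:
    z=np.load(f'pics/{tag}.npz'); d=z['d']; i={k:z[k] for k in ['fx','fy','cx','cy','rvec','tvec']}
    W=world(d,i); print(tag,'cam pos',np.round(-cv2.Rodrigues(i['rvec'])[0].T@i['tvec'],3))
    X,Y,Z=W[...,0],W[...,1],W[...,2]
    def rect(m,n):
        m=cv2.morphologyEx(m.astype(np.uint8),cv2.MORPH_OPEN,np.ones((2,2),np.uint8))>0
        P=W[m][:,:2]; r=cv2.minAreaRect((P*1000).astype(np.float32)); print(n,m.sum(),np.round(r[0],1),np.round(r[1],1),round(r[2],2))
    rect((X>.5)&(X<.67)&(Y>-.12)&(Y<.2)&(Z>.008)&(Z<.018)&(d>0),'deck')
    rect((X>.5)&(X<.67)&(Y>0)&(Y<.2)&(Z>.028)&(Z<.036)&(d>0),'caps')
    rect((X>.47)&(X<.56)&(Y>-.3)&(Y<-.2)&(Z>.040)&(Z<.048)&(d>0),'loosetop')
    print('bench z',np.median(Z[(abs(X-.45)<.02)&(abs(Y-.03)<.05)]))
```

```text
wrist1 cam pos [0.55  0.084 0.374]
deck 6809 [589.6  39.8] [236.1  85.4] 85.21
caps 2964 [596.6  98.1] [98.2 68.5] 62.35
loosetop 280 [ 520.5 -113.9] [398.5  30.1] 85.71
bench z 6.905465967943961e-05
scene1 cam pos [ 0.978 -0.535  0.701]
deck 1260 [ 713.1 -205. ] [181.7 826.8] 26.4
caps 328 [ 756.7 -199.4] [ 69.  801.1] 28.52
loosetop 120 [ 512.1 -255.2] [26.1 24.3] 0.19
bench z -0.0007087928938462507
side1 cam pos [0.141 0.7   0.578]
deck 1113 [429.1 344.3] [184.2 897. ] 27.34
caps 337 [394.9 387.1] [ 72.2 803.1] 33.85
loosetop 46 [ 505.7 -291.1] [ 24.4 103.1] 2.47
bench z -0.0007823159698522684
```

>>> jog_arm(plan=[[[-0.91,-0.14,0.2,0,0,0],[-0.91,-0.14,0.2,0,0,0],[-0.91,-0.14,0.2,0,0,0],[-0.91,-0.14,0.2,0,0,0],[-0.91,-0.14,0.2,0,0,0],[-0.91,-0.14,0.2,0,0,0],[-0.91,-0.12,0.2,0,0,0]]])

```text
time_s: 1.6
position: [0.5112, -0.2563, 0.1751]
tool_rot: [[0.0, 1.0, 0.0], [1.0, -0.0, -0.0], [-0.0, 0.0, -1.0]]
ft_force: [0.7, -0.1, 0.0]
grip_width: 0.0851
```

>>> jog_arm(plan=[[[0,0,0,0,0,1],[0,0,0,0,0,1],[0,0,0,0,0,1],[0,0,0,0,0,1],[0,0,0,0,0,1],[0,0,0,0,0,1],[0,0,0,0,0,1],[0,0,0,0,0,1],[0,0,0,0,0,1],[0,0,0,0,0,1]]])

```text
time_s: 2.6
position: [0.5116, -0.2548, 0.1753]
tool_rot: [[0.998, 0.065, 0.0], [0.065, -0.998, -0.0], [0.0, 0.0, -1.0]]
ft_force: [-0.2, -0.5, 0.3]
grip_width: 0.0852
```

>>> jog_arm(plan=[[[0,0,0,0,0,0.47],[0,0,0,0,0,0],[0,0,0,0,0,0]]])

```text
time_s: 2.9
position: [0.5116, -0.2548, 0.1753]
tool_rot: [[1.0, 0.002, 0.0], [0.002, -1.0, -0.0], [0.0, 0.0, -1.0]]
ft_force: [0.8, 0.2, -1.0]
grip_width: 0.0855
```

Run:
```python
from h import *
s=env.observe(); print(s['time_s'],s['position'],np.round(s['tool_rot'],4),s['q'])
im,d,i=grab('wrist','wrist2'); W=world(d,i)
X,Y,Z=W[...,0],W[...,1],W[...,2]
for lo,hi in[(.040,.05)]:
    m=(abs(X-.512)<.05)&(abs(Y+.255)<.05)&(Z>lo)&(Z<hi)&(d>0)
    P=(W[m][:,:2]*1000).astype(np.float32); print(len(P),cv2.minAreaRect(P),np.median(W[m],0))
im,d,i=grab('scene','scene2')
```

```text
2.9 [ 0.51159488 -0.25483922  0.17532867] [[ 1.0e+00  2.4e-03  0.0e+00]
 [ 2.4e-03 -1.0e+00 -1.0e-04]
 [ 0.0e+00  1.0e-04 -1.0e+00]] [-3.83419931e+01  2.65272868e+01  7.62129319e+01 -1.37734058e-03
  7.72563837e+01  5.15213701e+01]
697 ((509.5679931640625, -254.11407470703125), (30.348180770874023, 23.80950927734375), 1.0099220275878906) [ 0.51049232 -0.25407091  0.04391714]
```

View pics/wrist2.png

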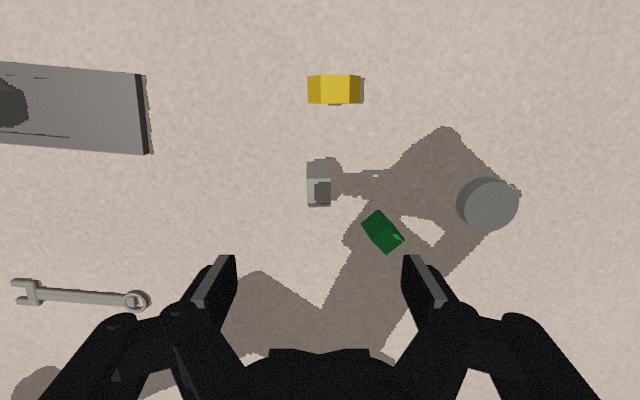

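>>> jog_arm(plan=[[[0,0,0.8,0,0,0],[0,0,0.9,0,0,0],[0,0,0.9,0,0,0],[0,0,0.7,0,0,0],[0,0,0.4,0,0,0],[0,0,0.22,0,0,0],[0,0,0,0,0,0]]], grip=0.3, squeeze=40)

```text
time_s: 3.7
position: [0.5113, -0.2546, 0.0178]
tool_rot: [[1.0, 0.001, -0.001], [0.001, -1.0, 0.001], [-0.001, -0.001, -1.0]]
ft_force: [-0.2, 0.9, -0.7]
grip_width: 0.0553
```

>>> jog_arm(plan=[[[0,0,0,0,0,0],[0,0,0,0,0,0],[0,0,0,0,0,0],[0,0,0,0,0,0],[0,0,0,0,0,0],[0,0,0,0,0,0]]], grip=-1)

```text
time_s: 4.3
position: [0.5121, -0.2552, 0.0197]
tool_rot: [[1.0, 0.0, 0.002], [0.0, -1.0, -0.001], [0.002, 0.001, -1.0]]
ft_force: [-0.9, 0.9, 6.8]
grip_width: 0.0231
```

Run:
```python
from h import *
s=env.observe(); print(s['time_s'],s['position'],s['grip_width'],s['ft_force'])
a=grab('scene','scene3')[0]; b=grab('side','side3')[0]
A=cv2.resize(a[200:290,190:300],(440,360)); B=cv2.resize(b[140:210,320:405],(437,360))
cv2.imwrite('pics/c3.png',np.hstack([A,B])[...,::-1])
```

```text
4.3 [ 0.51207062 -0.25518907  0.019653  ] 0.023128277514301906 [-0.87565502  0.90266122  6.792657  ]
```

View pics/c3.png

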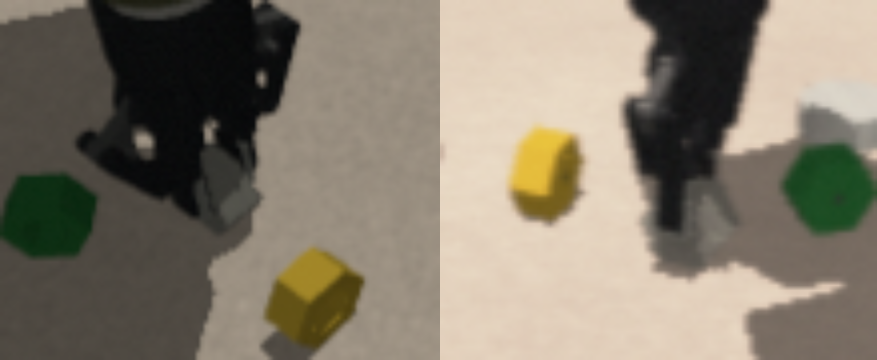

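>>> jog_arm(plan=[[[0,0,-0.3,0,0,0],[0,0,-0.6,0,0,0],[0,0,-0.8,0,0,0],[0,0,-0.5,0,0,0],[0,0,0,0,0,0]]], squeeze=60)

```text
time_s: 4.9
position: [0.5125, -0.2554, 0.1095]
tool_rot: [[1.0, 0.0, 0.004], [0.0, -1.0, -0.003], [0.004, 0.003, -1.0]]
ft_force: [0.6, 0.3, -2.3]
grip_width: 0.0233
```

Run:
```python
from h import *
s=env.observe(); print(s['time_s'],s['position'],s['grip_width'],s['ft_force'])
a,d,i=grab('scene','scene4'); b,d2,i2=grab('side','side4')
p=proj(s['position'],i)[0]; q=proj(s['position'],i2)[0];print(p,q)
c=lambda im,p,w,h:cv2.resize(im[int(p[1])-h:int(p[1])+h,int(p[0])-w:int(p[0])+w],(400,400),interpolation=cv2.INTER_CUBIC)
cv2.imwrite('pics/c4.png',np.hstack([c(a,p,40,40),c(b,q,35,35)])[...,::-1])
```

```text
4.9 [ 0.512513   -0.25543256  0.10954646] 0.02331110639883233 [ 0.57232796  0.28342615 -2.34297148]
[238.10135342 221.77536741] [368.3535772  153.05230736]
```

View pics/c4.png

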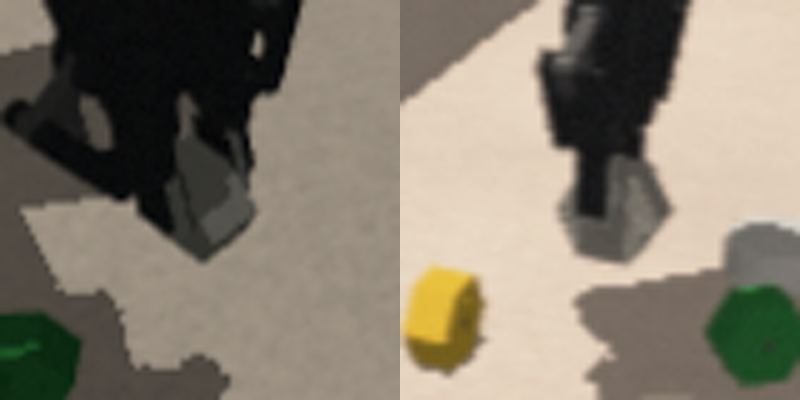

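```bash
cat > tray.py <<'E'
from h import *
from scipy.optimize import minimize
def hull(p,i,ss=4):
    x,y,t=p; c,s=np.cos(t),np.sin(t); R=np.array([[c,-s],[s,c]])
    L=np.array([[a,b] for a in(-.0405,.0405) for b in(-.115,.114)])@R.T+[x,y]
    P=np.vstack([np.c_[L,np.full(4,z)] for z in(0,.012)])
    return cv2.convexHull(proj(P,i).astype(np.float32))
def fit(m,i,p0,extra=None):
    m=m.astype(np.uint8)
    M=cv2.resize(m,None,fx=4,fy=4,interpolation=cv2.INTER_NEAREST)
    def cost(p):
        h=hull(p*np.array([.001,.001,.002]),i); r=np.zeros_like(M); cv2.fillPoly(r,[np.round((h+.5)*4-.5).astype(np.int32)],1)
        u=(r|M); 
        if extra is not None: r=r&extra; u=(r|M)
        return 1-(r&M).sum()/u.sum()
    best=minimize(cost,np.array(p0)/[.001,.001,.002],method='Nelder-Mead',options=dict(initial_simplex=np.array(p0)/[.001,.001,.002]+np.array([[0,0,0],[5,0,0],[0,5,0],[0,0,15]])))
    return best.x*[.001,.001,.002],best.fun
E
python3 - <<'E'
from tray import *
from rig import spotter
def fill(m,d=None):
    m=m.astype(np.uint8); cs,_=cv2.findContours(m,cv2.RETR_EXTERNAL,cv2.CHAIN_APPROX_NONE); c=max(cs,key=cv2.contourArea); r=np.zeros_like(m); cv2.fillPoly(r,[c],1); return r
for tag in ['wrist1']:
    z=np.load(f'pics/{tag}.npz'); im=z['im']; i={k:z[k] for k in ['fx','fy','cx','cy','rvec','tvec']}; W=world(z['d'],i)
    m=(W[...,0]>.5)&(W[...,0]<.68)&(W[...,1]>-.12)&(W[...,1]<.22)
    hsv=cv2.cvtColor(im,cv2.COLOR_RGB2HSV); g=m&((W[...,2]>.005)) 
    p,f=fit(fill(g),i,[.59,.04,-.084]); print(tag,np.round(p,4),np.degrees(p[2]),f)
    # also color: bench is warm, tray neutral
    sat=hsv[...,1].astype(int); g=m&((sat<25)|(W[...,2]>.02))
    p,f=fit(fill(g),i,[.59,.04,-.084]); print('colour',np.round(p,4),np.degrees(p[2]),f)
    o=im.copy(); cv2.polylines(o,[np.round(hull(p,i)).astype(np.int32)],True,(255,0,0)); cv2.imwrite('pics/t1.png',cv2.resize(o[0:240,220:460],None,fx=2.4,fy=2.4)[...,::-1])
for n in ['side','scene']:
    a,d,i=grab(n); r=spotter.trace(n,'tray')
    if not r: continue
    W=world(d,i); m=(W[...,0]>.5)&(W[...,0]<.68)&(W[...,1]>-.12)&(W[...,1]<.22)&(W[...,2]<.014)
    p,f=fit(fill(r[0]['pixels']),i,[.59,.04,-.084]); print(n,r[0]['score'],np.round(p,4),np.degrees(p[2]),f)
E
```

```text
wrist1 [ 0.59   0.04  -0.084] -4.8128454790989155 1.0
colour [ 0.59   0.04  -0.084] -4.8128454790989155 1.0
side 0.66 [ 0.5862  0.0465 -0.0825] -4.727074683085215 0.3265527457411914
scene 0.65 [ 0.5868  0.0427 -0.0792] -4.5388426523403025 0.27430659721275263
```

View pics/t1.png

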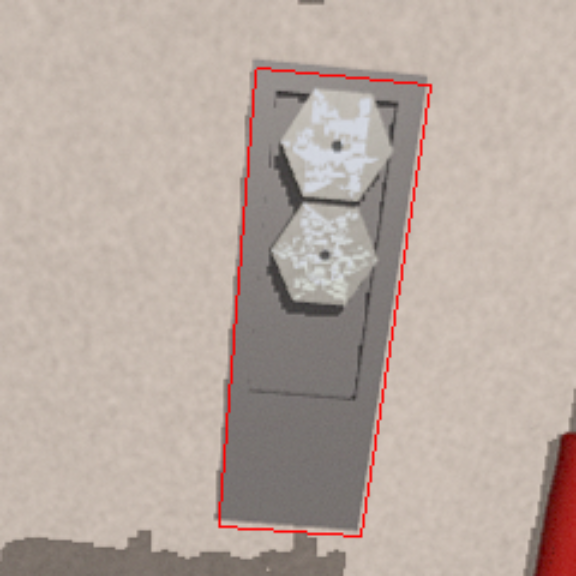

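Run:
```python
from tray import *
def fill(m,d=None):
    m=m.astype(np.uint8); cs,_=cv2.findContours(m,cv2.RETR_EXTERNAL,cv2.CHAIN_APPROX_NONE); c=max(cs,key=cv2.contourArea); r=np.zeros_like(m); cv2.fillPoly(r,[c],1); return r
z=np.load('pics/wrist1.npz'); im=z['im']; d=z['d']; i={k:z[k] for k in ['fx','fy','cx','cy','rvec','tvec']}; W=world(d,i)
m=(d>0)&(W[...,0]>.5)&(W[...,0]<.68)&(W[...,1]>-.12)&(W[...,1]<.22)
sat=cv2.cvtColor(im,cv2.COLOR_RGB2HSV)[...,1].astype(int)
for n,g in(('z',m&(W[...,2]>.006)),('col',m&((sat<25)&(W[...,2]>.002)|(W[...,2]>.02)))):
    p,f=fit(fill(g),i,[.59,.04,-.084]); print(n,np.round(p,4),np.degrees(p[2]),f)
# caps: top surface discs
T=lambda P:(P[:,:2]-p[:2])@np.array([[np.cos(p[2]),-np.sin(p[2])],[np.sin(p[2]),np.cos(p[2])]])
c=m&(W[...,2]>.028)&(W[...,2]<.036)
n,l,st,ce=cv2.connectedComponentsWithStats(cv2.erode(c.astype(np.uint8),np.ones((3,3))))
for k in range(1,n):
    if st[k,4]>200:
        P=W[l==k]; t=T(P)*1000; print(st[k,4],'mean tray',t.mean(0),'lo',np.percentile(t,1,0),'hi',np.percentile(t,99,0),np.median(P[:,2]))
s=env.observe(); print('tcp in tray',T(s['position'][None])*1000)
o=im.copy(); cv2.polylines(o,[np.round(hull(p,i)).astype(np.int32)],True,(255,0,0)); cv2.imwrite('pics/t2.png',cv2.resize(o[0:240,220:460],None,fx=2.4,fy=2.4)[...,::-1])
```

```text
z [ 0.59   0.04  -0.084] -4.8128454790989155 1.0
col [ 0.59   0.04  -0.084] -4.8128454790989155 1.0
1369 mean tray [-2.29941125 81.96732492] lo [-23.20834639  61.51933849] hi [ 18.84924429 102.23442482] 0.03114190712769562
1161 mean tray [-1.95845038 35.43007264] lo [-22.75711163  14.91350743] hi [19.03712259 55.40872054] 0.031080263296416093
tcp in tray [[ -53.89403577 -300.02733903]]
```

>>> jog_arm(plan=[[[0.28,-0.83,0,0,0,0],[0.28,-0.83,0,0,0,0],[0.28,-0.83,0,0,0,0],[0.28,-0.83,0,0,0,0],[0.28,-0.83,0,0,0,0],[0.3,-0.83,0,0,0,0],[0,0,0.9,0,0,0.56],[0,0,0.5,0,0,0],[0,0,0,0,0,0]]])

```text
time_s: 6.1
position: [0.5778, -0.0548, 0.0473]
tool_rot: [[0.997, -0.083, -0.007], [-0.083, -0.997, 0.002], [-0.007, -0.001, -1.0]]
ft_force: [-0.1, 0.8, -2.6]
grip_width: 0.0232
```

Run:
```python
from h import *
s=env.observe(); print(s['time_s'],s['position'],s['grip_width'],s['ft_force'],np.round(s['tool_rot'],4))
a,d,i=grab('scene','scene5'); b,d2,i2=grab('side','side5'); w,d3,i3=grab('wrist','wrist5')
p=proj(s['position'],i)[0]; q=proj(s['position'],i2)[0];print(p,q)
c=lambda im,p,w,h:cv2.resize(im[int(p[1])-h:int(p[1])+h,int(p[0])-w:int(p[0])+w],(400,400),interpolation=cv2.INTER_CUBIC)
cv2.imwrite('pics/c5.png',np.hstack([c(a,p,50,50),c(b,q,50,50)])[...,::-1])
```

```text
6.1 [ 0.57775179 -0.05479187  0.04725213] 0.023158700502611988 [-0.10677961  0.84750594 -2.60790701] [[ 0.9965 -0.0831 -0.0067]
 [-0.0831 -0.9965  0.002 ]
 [-0.0068 -0.0015 -1.    ]]
[324.97750471 203.74708277] [311.68219948 200.80442825]
```

View pics/c5.png

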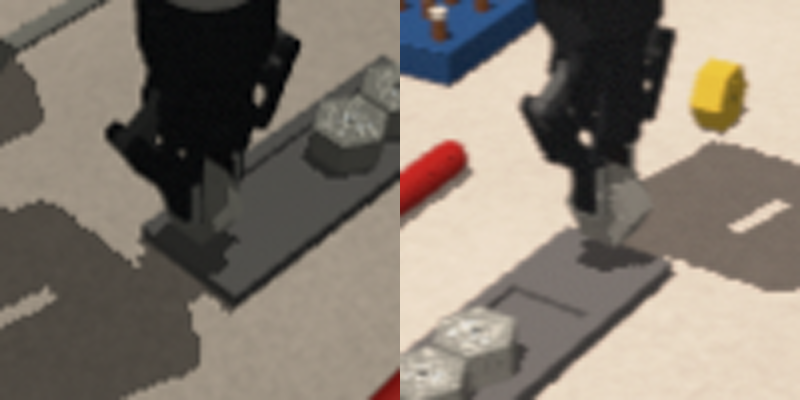

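View pics/wrist5.png

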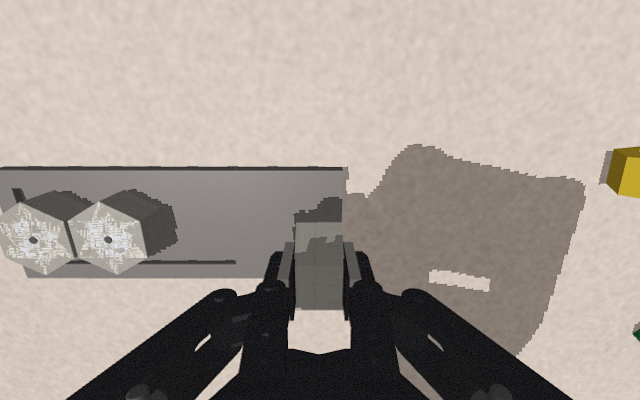

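Run:
```python
from h import *
z=np.load('pics/wrist5.npz'); d=z['d']; i={k:z[k] for k in ['fx','fy','cx','cy','rvec','tvec']}
R=cv2.Rodrigues(i['rvec'])[0]; C=-R.T@i['tvec']
def hit(u,v,h):
    r=R.T@np.array([(u-i['cx'])/i['fx'],(v-i['cy'])/i['fy'],1]); return C+r*(h-C[2])/r[2]
for n,u,v,h in [('+x edge top',100,169.5,.012),('+x edge',320,169.5,.012),('-x edge',120,277.5,.012),('-x',240,277.5,.012),('-y edge',342,180,.012),('recess -x edge',200,262.5,.012),('rec corner',236,262.5,.012),('dot near',108,240,.031),('dot far',33,240,.031)]:
    p=hit(u,v,h)[:2]; t=-np.radians(4.8); q=(p-[.589,.0435])@np.array([[np.cos(t),-np.sin(t)],[np.sin(t),np.cos(t)]]); print(n,np.round(p,4),'tray',np.round(q*1000,1))
```

```text
+x edge top [0.632  0.0807] tray [39.8 40.6]
+x edge [ 0.6203 -0.0599] tray [  39.8 -100.4]
-x edge [0.5518 0.0927] tray [-41.2  45.9]
-x [0.5445 0.0051] tray [-41.2 -42. ]
-y edge [ 0.6121 -0.0736] tray [  32.8 -114.7]
recess -x edge [0.5593 0.0316] tray [-28.6 -14.4]
rec corner [0.5572 0.0058] tray [-28.6 -40.2]
dot near [0.5909 0.0755] tray [-0.8 32. ]
dot far [0.5948 0.1222] tray [-0.8 78.9]
```

>>> jog_arm(plan=[[[0.06,0,0.1,0,0.04,0],[0,0,0.15,0,0,0],[0,0,0.1,0,0,0],[0,0,0.05,0,0,0],[0,0,0,0,0,0]]])

```text
time_s: 6.75
position: [0.5818, -0.0558, 0.0342]
tool_rot: [[0.996, -0.084, 0.005], [-0.084, -0.997, -0.0], [0.005, -0.0, -1.0]]
ft_force: [-0.4, -0.5, -2.5]
grip_width: 0.0228
```

>>> jog_arm(plan=[[[-0.03,0,0.04,0,-0.02,0],[0,0,0.03,0,0,0],[0,0,0,0,0,0]]])

```text
time_s: 7.05
position: [0.5808, -0.0557, 0.0318]
tool_rot: [[0.997, -0.084, 0.003], [-0.084, -0.997, -0.0], [0.003, 0.0, -1.0]]
ft_force: [-0.5, -0.4, -0.6]
grip_width: 0.0232
```

>>> jog_arm(plan=[[[0,0,0.01,0,0,0],[0,0,0,0,0,0],[0,0,0,0,0,0],[0,0,0,0,0,0]]], grip=0.2)

```text
time_s: 7.45
position: [0.5809, -0.0557, 0.0314]
tool_rot: [[0.996, -0.084, 0.003], [-0.084, -0.997, -0.0], [0.003, 0.0, -1.0]]
ft_force: [0.7, -0.0, 1.2]
grip_width: 0.051
```

>>> jog_arm(plan=[[[0,0,-0.3,0,0,0],[0,0,-0.7,0,0,0],[0,0,-0.8,0,0,0],[0,0,0,0,0,0]]])

```text
time_s: 7.85
position: [0.5826, -0.0562, 0.1083]
tool_rot: [[0.996, -0.083, 0.011], [-0.083, -0.997, -0.003], [0.011, 0.002, -1.0]]
ft_force: [0.4, 0.3, 0.1]
grip_width: 0.0512
```

Run:
```python
from h import *
s=env.observe(); print(s['time_s'],s['position'],s['grip_width'],s['ft_force'],np.round(s['tool_rot'],4))
w,d,i=grab('wrist','wrist6'); W=world(d,i)
X,Y,Z=W[...,0],W[...,1],W[...,2]
m=(abs(X-.58)<.05)&(abs(Y+.056)<.05)&(Z>.050)&(Z<.062)&(d>0)
P=(W[m][:,:2]*1000).astype(np.float32); print(len(P),cv2.minAreaRect(P),np.median(W[m],0))
b,_,i2=grab('side','side6');q=proj([.58,-.056,.03],i2)[0];
c=lambda im,p,w,h:cv2.resize(im[int(p[1])-h:int(p[1])+h,int(p[0])-w:int(p[0])+w],(250,250),interpolation=cv2.INTER_CUBIC)
w[:250,:250]=c(b,q,40,40); cv2.imwrite('pics/c6.png',w[...,::-1])
```

```text
7.85 [ 0.58261402 -0.05619444  0.10834832] 0.051163011868783186 [0.37040727 0.27101929 0.1333772 ] [[ 0.9964 -0.0835  0.0113]
 [-0.0834 -0.9965 -0.0028]
 [ 0.0115  0.0018 -0.9999]]
1258 ((579.5759887695312, -54.9385986328125), (24.044593811035156, 30.428543090820312), 84.13274383544922) [ 0.58062716 -0.05507894  0.05588435]
```

View pics/c6.png

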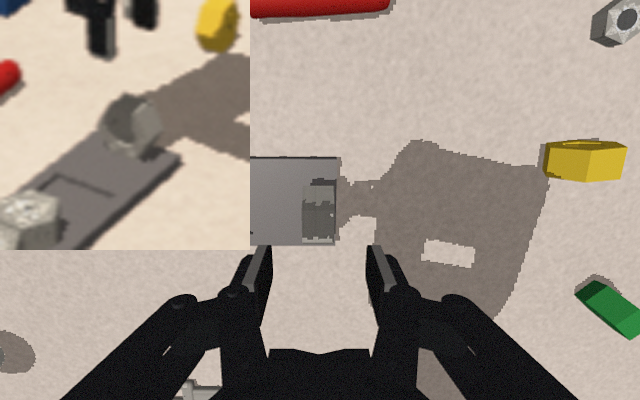

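>>> jog_arm(plan=[[[0,1,0,0,0,0],[0,0.1,0,0,0,-1],[0,0,0,0,0,-1],[0,0,0,0,0,-1],[0,0,0,0,0,-1],[0,0,0,0,0,-1],[0,0,0,0,0,-1],[0,0,0,0,0,-1],[0,0,0,0,0,-1],[0,0,0,0,0,-1]]], grip=-1)

```text
time_s: 8.95
position: [0.5764, -0.0993, 0.1024]
tool_rot: [[0.294, 0.956, 0.001], [0.956, -0.294, 0.0], [0.001, 0.001, -1.0]]
ft_force: [-0.2, -0.1, -0.4]
grip_width: 0.0002
```

>>> jog_arm(plan=[[[0,0,0,0,0,-1],[0,0,0,0,0,-0.47],[0,0,0,0,0,0],[0,0,0,0,0,0]]])

```text
time_s: 9.35
position: [0.5766, -0.0994, 0.1028]
tool_rot: [[0.086, 0.996, 0.002], [0.996, -0.086, 0.0], [0.0, 0.002, -1.0]]
ft_force: [0.6, 0.4, -0.0]
grip_width: -0.0001
```

```bash
cat >> h.py <<'E'
T0=np.array([.5885,.0435]); th=-np.radians(4.8); RT=np.array([[np.cos(th),-np.sin(th)],[np.sin(th),np.cos(th)]])
def tray(p): return (np.asarray(p)[...,:2]-T0)@RT
def st():
    s=env.observe(); t=tray(s['position'])*1000; print('t',s['time_s'],'tray',np.round(t,1),'z',round(s['position'][2]*1000,1),'zax',np.round(s['tool_rot'][:,2],3),'xax in tray',np.round(s['tool_rot'][:2,0]@RT,3),'F',np.round(s['ft_force'],1),'w',round(s['grip_width'],4)); return s
E
python3 - <<'E'
from h import *
s=st(); w,d,i=grab('wrist','wrist7')
E
```

```text
t 9.35 tray [ 1.000e-01 -1.434e+02] z 102.8 zax [ 0.002  0.    -1.   ] xax in tray [0.002 1.   ] F [ 0.6  0.4 -0. ] w -0.0001
```

View pics/wrist7.png

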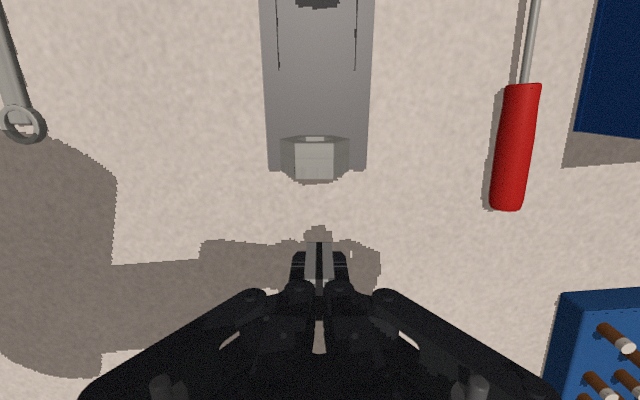

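>>> jog_arm(plan=[[[0,0,0.5,0,0,0],[0,0,0.6,0,0,0],[0,0,0.32,0,0,0],[0.2,0,0,0,0,0],[0.2,0,0,0,0,0],[0,0,0,0,0,0]]])

```text
time_s: 10.0
position: [0.5789, -0.0824, 0.0475]
tool_rot: [[0.083, 0.997, 0.004], [0.997, -0.083, -0.001], [-0.0, 0.004, -1.0]]
ft_force: [0.2, -1.2, -0.5]
grip_width: -0.0
```

Run:
```python
from h import *
s=st()
```

```text
t 10.0 tray [   1.  -126.3] z 47.5 zax [ 0.004 -0.001 -1.   ] xax in tray [-0.001  1.   ] F [ 0.2 -1.2 -0.5] w -0.0
```

>>> jog_arm(plan=[[[0.1,0,0,0,0,0],[0.1,0,0,0,0,0],[0.1,0,0,0,0,0],[0.1,0,0,0,0,0],[0,0,0,0,0,0]]])

```text
time_s: 10.5
position: [0.5797, -0.0671, 0.0466]
tool_rot: [[0.083, 0.997, 0.003], [0.997, -0.083, -0.0], [0.0, 0.003, -1.0]]
ft_force: [-0.3, -0.5, 0.1]
grip_width: 0.0
```

Run:
```python
from h import *
s=st()
b,_,i2=grab('side','side8');q=proj([.58,-.06,.03],i2)[0];a,_,i=grab('scene','scene8');p=proj([.58,-.06,.03],i)[0]
c=lambda im,p,w,h:cv2.resize(im[int(p[1])-h:int(p[1])+h,int(p[0])-w:int(p[0])+w],(400,400),interpolation=cv2.INTER_CUBIC)
cv2.imwrite('pics/c8.png',np.hstack([c(a,p,45,45),c(b,q,45,45)])[...,::-1])
```

```text
t 10.5 tray [   0.5 -110.9] z 46.6 zax [ 0.003 -0.    -1.   ] xax in tray [-0.  1.] F [-0.3 -0.5  0.1] w 0.0
```

View pics/c8.png

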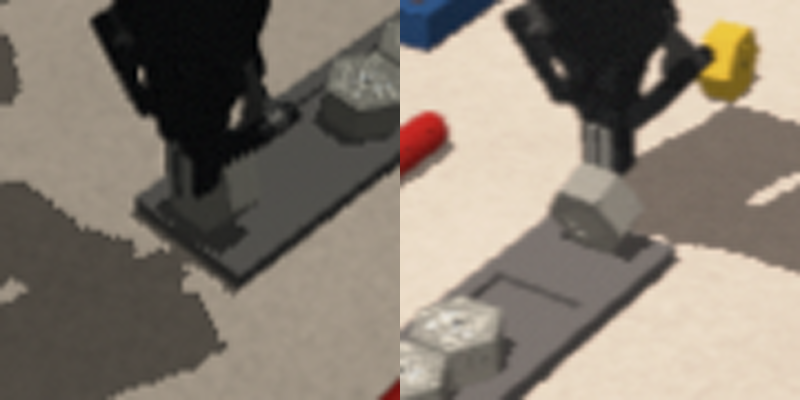

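Tipping has begun: the side view shows the cap leaning forward on its hollow lower edge. I continue gently.

>>> jog_arm(plan=[[[0.08,0,0,0,0,0],[0.08,0,0,0,0,0],[0.08,0,0,0,0,0],[0.08,0,0,0,0,0],[0,0,0,0,0,0],[0,0,0,0,0,0]]])

```text
time_s: 11.2
position: [0.5808, -0.0547, 0.0465]
tool_rot: [[0.084, 0.996, 0.003], [0.996, -0.084, -0.0], [0.0, 0.003, -1.0]]
ft_force: [0.6, 0.4, 0.1]
grip_width: 0.0001
```

```bash
cat > v.py <<'E'
from h import *
import sys
t=sys.argv[1]; s=st(); P=[.583,-.03,.03]
b,_,i2=grab('side','side'+t);q=proj(P,i2)[0];a,_,i=grab('scene','scene'+t);p=proj(P,i)[0]
c=lambda im,p,w,h:cv2.resize(im[int(p[1])-h:int(p[1])+h,int(p[0])-w:int(p[0])+w],(400,400),interpolation=cv2.INTER_CUBIC)
cv2.imwrite(f'pics/c{t}.png',np.hstack([c(a,p,45,45),c(b,q,45,45)])[...,::-1])
E
python3 v.py 9
```

```text
t 11.2 tray [  0.6 -98.5] z 46.5 zax [ 0.003 -0.    -1.   ] xax in tray [-0.  1.] F [0.6 0.4 0.1] w 0.0001
```

View pics/c9.png

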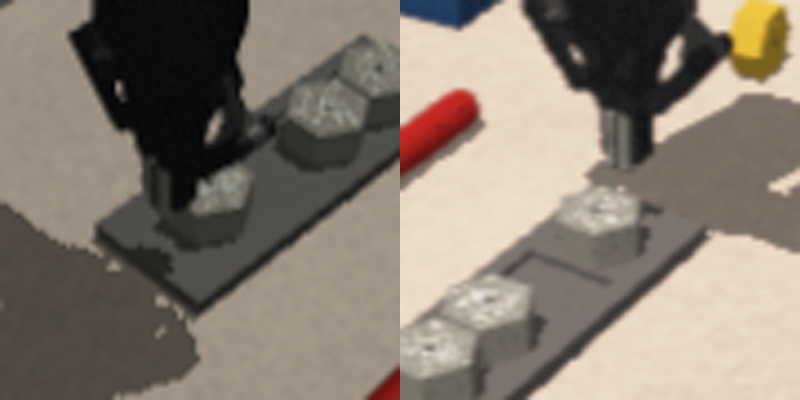

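>>> jog_arm(plan=[[[-0.5,0,-0.2,0,0,0],[-0.5,0,0,0,0,0],[0,0,0.2,0,0,0],[0,0,0,0,0,0]]])

```text
time_s: 11.7
position: [0.5768, -0.0945, 0.0453]
tool_rot: [[0.085, 0.996, 0.001], [0.996, -0.085, 0.001], [0.001, 0.001, -1.0]]
ft_force: [-0.5, 0.6, 0.4]
grip_width: 0.0002
```

Run:
```python
from h import *
s=st(); w,d,i=grab('wrist','wrist10'); W=world(d,i); t=tray(W)
m=(d>0)&(W[...,2]>.032)&(W[...,2]<.04)&(abs(t[...,0])<.05)&(t[...,1]<-.02)&(t[...,1]>-.12)
P=(t[m]*1000).astype(np.float32); print(len(P),P.mean(0),np.percentile(P,2,0),np.percentile(P,98,0)); h=cv2.convexHull(P)[:,0]; print(np.round(cv2.approxPolyDP(h,4,True)[:,0]))
```

```text
t 11.7 tray [-1.000e-01 -1.385e+02] z 45.3 zax [ 0.001  0.001 -1.   ] xax in tray [0.001 1.   ] F [-0.5  0.6  0.4] w 0.0002
6739 [ -2.5040896 -63.280064 ] [-23.483744 -84.78324 ] [ 18.503416 -43.298462]
[[ 22. -64.]
 [ 10. -42.]
 [-15. -42.]
 [-27. -64.]
 [-15. -86.]
 [ 10. -86.]]
```

View pics/wrist10.png

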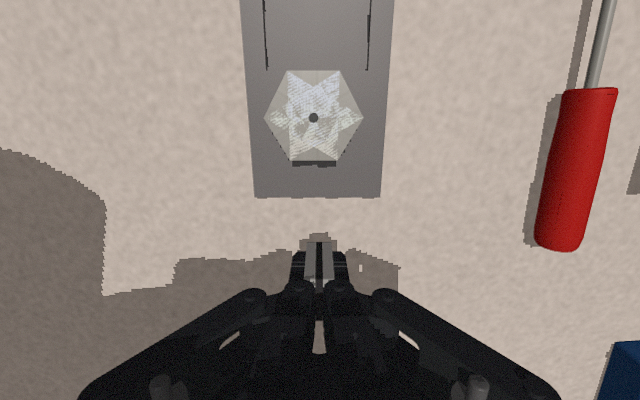

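>>> jog_arm(plan=[[[0.2,-0.06,0.35,0,0,0],[0.3,0,0.35,0,0,0],[0.2,0,0,0,0,0],[0,0,0,0,0,0]]])

```text
time_s: 12.15
position: [0.5776, -0.0652, 0.0187]
tool_rot: [[0.082, 0.997, 0.003], [0.997, -0.082, 0.0], [0.0, 0.003, -1.0]]
ft_force: [-0.5, 0.4, 0.8]
grip_width: -0.0
```

```bash
python3 -c "
from h import *
st()"
```

```text
t 12.15 tray [  -1.8 -109.2] z 18.7 zax [ 0.003  0.    -1.   ] xax in tray [-0.002  1.   ] F [-0.5  0.4  0.8] w -0.0
```

>>> jog_arm(plan=[[[0.15,0,0,0,0,0],[0.1,-0.01,0,0,0,0],[0.08,0,0,0,0,0],[0.1,0.01,0,0,0,0],[0.1,0.01,0,0,0,0],[0.1,0.01,0,0,0,0],[0.1,0.01,0,0,0,0],[0.05,0.01,0,0,0,0],[0,0,0,0,0,0]]])

```text
time_s: 13.05
position: [0.5817, -0.0352, 0.0184]
tool_rot: [[0.084, 0.996, 0.003], [0.996, -0.084, 0.0], [0.0, 0.003, -1.0]]
ft_force: [-0.5, 0.6, -0.2]
grip_width: 0.0002
```

Run:
```python
from h import *
s=st(); w,d,i=grab('wrist','wrist11'); W=world(d,i); t=tray(W)
m=(d>0)&(W[...,2]>.032)&(W[...,2]<.04)&(abs(t[...,0])<.05)&(t[...,1]<-.0)&(t[...,1]>-.12)
P=(t[m]*1000).astype(np.float32); print(len(P),P.mean(0)); h=cv2.convexHull(P)[:,0]; print(np.round(cv2.approxPolyDP(h,4,True)[:,0]))
```

```text
t 13.05 tray [ -0.2 -79. ] z 18.4 zax [ 0.003  0.    -1.   ] xax in tray [-0.  1.] F [-0.5  0.6 -0.2] w 0.0002
7697 [ -0.6468484 -45.904533 ]
[[ 24. -45.]
 [ 12. -24.]
 [-13. -24.]
 [-26. -47.]
 [-13. -72.]
 [ 13. -72.]]
```

View pics/wrist11.png

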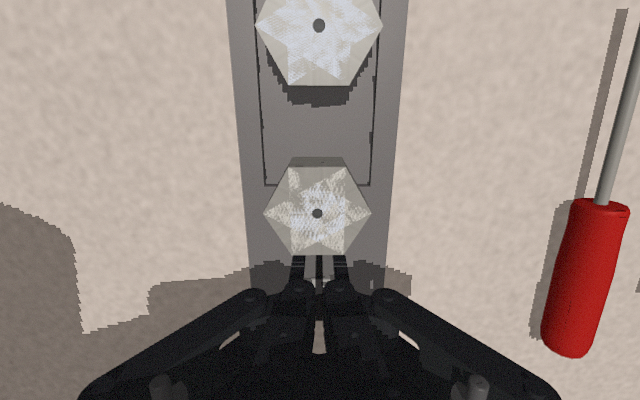

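>>> jog_arm(plan=[[[0.1,0,0,0,0,0],[0.1,0,0,0,0,0],[0.1,0,0,0,0,0],[0.1,0,0,0,0,0],[0.1,0,0,0,0,0],[0.1,0,0,0,0,0],[0.1,0,0,0,0,0],[0,0,0,0,0,0]]])

```text
time_s: 13.9
position: [0.5841, -0.0071, 0.0185]
tool_rot: [[0.083, 0.997, 0.003], [0.997, -0.083, 0.0], [0.0, 0.003, -1.0]]
ft_force: [0.5, 0.0, -0.6]
grip_width: 0.0001
```

```bash
python3 v.py 12
python3 - <<'E'
from h import *
w,d,i=grab('wrist','wrist12'); W=world(d,i); t=tray(W)
m=(d>0)&(W[...,2]>.024)&(W[...,2]<.045)&(abs(t[...,0])<.035)&(t[...,1]>-.06)
for y in range(-45,105,6):
    k=m&(abs(t[...,1]-y/1000)<.002)&(abs(t[...,0])<.01)
    if k.sum()>10: print(y,round(np.median(W[k][:,2])*1000,1),end='; ')
E
```

```text
t 13.9 tray [ -0.2 -50.8] z 18.5 zax [ 0.003  0.    -1.   ] xax in tray [-0.  1.] F [ 0.5  0.  -0.6] w 0.0001
-45 35.5; -39 37.4; -33 35.3; -27 34.6; -21 33.9; -15 33.2; -9 32.6; -3 31.8; 3 31.1; 9 31.1; 15 31.0; 21 31.0; 27 31.1; 33 31.1; 39 31.1; 45 31.0; 51 31.1; 57 30.7; 63 31.1; 69 30.9;
```

View pics/c12.png

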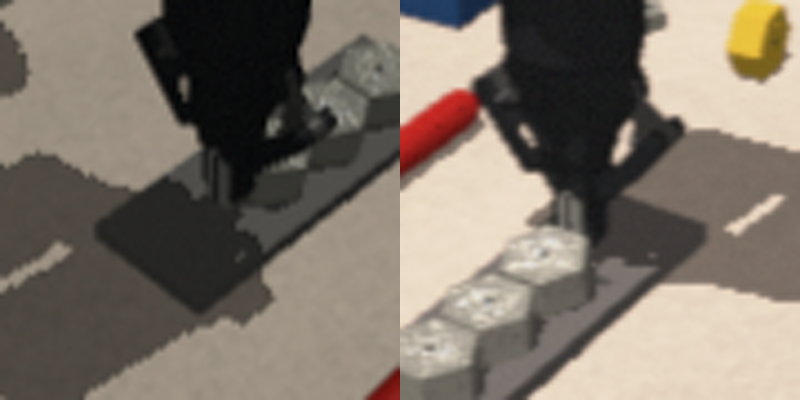

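View pics/wrist12.png

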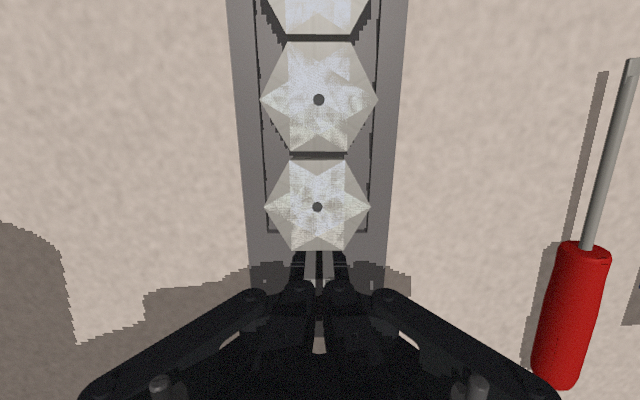

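>>> jog_arm(plan=[[[0.06,0,0,0,0,0],[0.06,0,0,0,0,0],[0.06,0,0,0,0,0],[0,0,0,0,0,0]]])

```text
time_s: 14.45
position: [0.5847, -0.0004, 0.0185]
tool_rot: [[0.084, 0.996, 0.003], [0.996, -0.084, -0.0], [0.0, 0.003, -1.0]]
ft_force: [0.6, 0.6, -0.0]
grip_width: -0.0001
```

>>> jog_arm(plan=[[[0.04,0,0,0,0,0],[0.03,0,0,0,0,0],[0,0,0,0,0,0]]])

```text
time_s: 14.75
position: [0.585, 0.0021, 0.0185]
tool_rot: [[0.084, 0.996, 0.003], [0.996, -0.084, -0.001], [-0.0, 0.003, -1.0]]
ft_force: [0.6, -2.8, 0.7]
grip_width: 0.0004
```

```bash
cat > prof.py <<'E'
from h import *
import sys
st(); w,d,i=grab('wrist','wrist'+sys.argv[1]); W=world(d,i); t=tray(W)
m=(d>0)&(W[...,2]>.024)&(W[...,2]<.045)&(abs(t[...,0])<.035)&(t[...,1]>-.06)
for y in range(-45,105,5):
    k=m&(abs(t[...,1]-y/1000)<.002)&(abs(t[...,0])<.01)
    if k.sum()>10: print(y,round(np.median(W[k][:,2])*1000,1),end='; ')
E
python3 prof.py 13
```

```text
t 14.75 tray [ -0.1 -41.6] z 18.5 zax [ 0.003 -0.001 -1.   ] xax in tray [0. 1.] F [ 0.6 -2.8  0.7] w 0.0004
-35 35.2; -30 35.6; -25 30.9; -20 31.0; -15 31.1; -10 31.1; -5 31.1; 0 31.0; 5 31.0; 10 31.0; 15 31.1; 20 31.0; 25 31.0; 30 31.1; 35 31.1; 40 31.1; 45 31.0; 50 31.1; 55 31.0; 60 31.0; 65 31.1; 70 31.1; 75 31.2; 80 30.3;
```

View pics/wrist13.png

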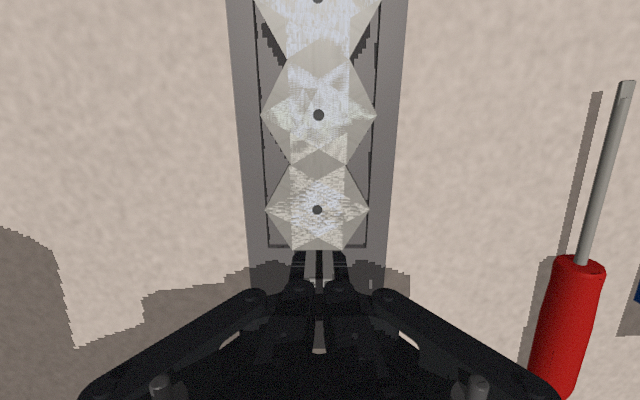

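>>> jog_arm(plan=[[[0.02,0,0,0,0,0],[0,0,0,0,0,0],[0,0,0,0,0,0]]])

```text
time_s: 15.1
position: [0.585, 0.0027, 0.0185]
tool_rot: [[0.084, 0.996, 0.003], [0.996, -0.084, -0.001], [-0.0, 0.003, -1.0]]
ft_force: [0.5, -5.5, 0.3]
grip_width: -0.0001
```

>>> jog_arm(plan=[[[0.02,0,0,0,0,0],[0,0,0,0,0,0],[0,0,0,0,0,0]]])

```text
time_s: 15.4
position: [0.5851, 0.0028, 0.0186]
tool_rot: [[0.084, 0.996, 0.003], [0.996, -0.084, -0.002], [-0.002, 0.003, -1.0]]
ft_force: [-0.9, -9.1, 1.0]
grip_width: -0.0002
```

>>> jog_arm(plan=[[[-0.1,0,0,0,0,0],[-0.2,0,0,0,0,0],[-0.1,0,0,0,0,0],[0,0,0,0,0,0],[0,0,0,0,0,0]]])

```text
time_s: 15.9
position: [0.5837, -0.0121, 0.0185]
tool_rot: [[0.084, 0.996, 0.003], [0.996, -0.084, 0.0], [0.0, 0.003, -1.0]]
ft_force: [0.9, -0.7, 0.0]
grip_width: 0.0003
```

>>> jog_arm(plan=[[[0.2,0,0,0,0,0],[0.1,0,0,0,0,0],[0.05,0,0,0,0,0],[0.03,0,0,0,0,0],[0,0,0,0,0,0],[0,0,0,0,0,0]]])

```text
time_s: 16.5
position: [0.5849, 0.0027, 0.0185]
tool_rot: [[0.084, 0.996, 0.003], [0.996, -0.084, -0.001], [-0.0, 0.003, -1.0]]
ft_force: [-1.3, -3.4, 0.2]
grip_width: -0.0001
```

>>> jog_arm(plan=[[[0.02,0,0,0,0,0],[0,0,0,0,0,0],[0,0,0,0,0,0]]])

```text
time_s: 16.8
position: [0.585, 0.0028, 0.0185]
tool_rot: [[0.084, 0.996, 0.003], [0.996, -0.084, -0.002], [-0.001, 0.003, -1.0]]
ft_force: [-0.9, -7.9, 0.2]
grip_width: 0.0002
```

Same stop position with rising force: the row was already closed. Back off, rise, and check.

>>> jog_arm(plan=[[[-0.1,0,0,0,0,0],[-0.3,0,0,0,0,0],[-0.5,0,0,0,0,0],[-0.5,0,-0.3,0,0,0],[-0.3,0,-0.8,0,0,0],[0,0,-0.9,0,0,0],[0,0,-0.9,0,0,0],[0,0,-0.5,0,0,0],[0,0,0,0,0,0],[0,0,0,0,0,0]]])

```text
time_s: 17.8
position: [0.5787, -0.0642, 0.1541]
tool_rot: [[0.084, 0.996, 0.003], [0.996, -0.084, 0.0], [0.0, 0.003, -1.0]]
ft_force: [-0.6, -0.5, -0.1]
grip_width: 0.0001
```

```bash
python3 prof.py 14; python3 v.py 14
python3 - <<'E'
import cv2,numpy as np
from h import *
z=np.load('pics/wrist14.npz'); d=z['d']; i={k:z[k] for k in ['fx','fy','cx','cy','rvec','tvec']}; W=world(d,i); t=tray(W)*1000
m=(d>0)&(W[...,2]>.027)&(W[...,2]<.034)&(abs(t[...,0])<35)&(t[...,1]>-45)&(t[...,1]<110)
print(); print('extent',np.percentile(t[m],.5,0),np.percentile(t[m],99.5,0), 'z',np.percentile(W[m][:,2],[2,98]))
w=z['im']; cv2.imwrite('pics/w14.png',cv2.resize(w[0:260,200:440],None,fx=2.2,fy=2.2,interpolation=2)[...,::-1])
E
```

```text
t 17.8 tray [  -0.8 -108.2] z 154.1 zax [ 0.003  0.    -1.   ] xax in tray [0. 1.] F [-0.6 -0.5 -0.1] w 0.0001
-30 30.9; -25 31.2; -20 31.1; -15 31.3; -10 31.2; -5 31.1; 0 31.0; 5 31.1; 10 31.2; 15 31.0; 20 31.2; 25 31.0; 30 31.2; 35 31.2; 40 31.1; 45 31.1; 50 30.9; t 17.85 tray [  -1.1 -108.1] z 153.4 zax [ 0.001  0.    -1.   ] xax in tray [0. 1.] F [-0.5  0.7 -0.8] w 0.0002

extent [-23.58895121 -29.29960342] [23.24413211 48.52436477] z [0.0295476  0.03261566]
```

View pics/w14.png

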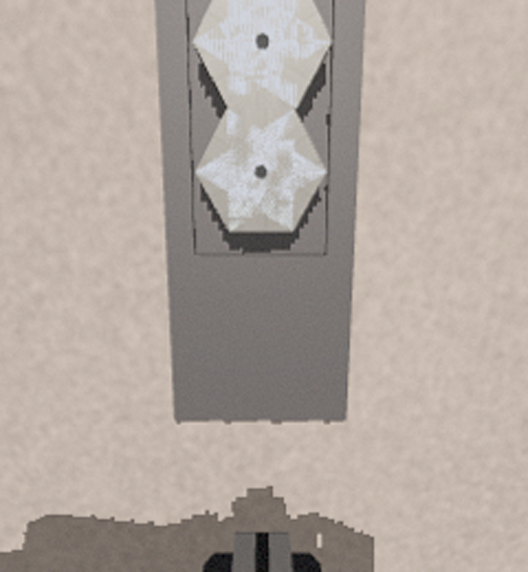

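View pics/c14.png

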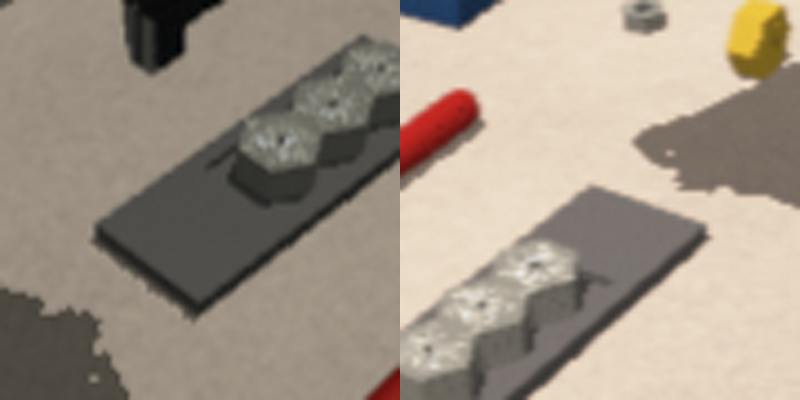

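>>> jog_arm(plan=[[[0.8,0,0,0,0,0],[0.9,0,0,0,0,0],[0.5,0,0,0,0,0],[0,0,0,0,0,0],[0,0,0,0,0,0]]])

```text
time_s: 18.45
position: [0.5861, 0.0236, 0.1537]
tool_rot: [[0.083, 0.997, 0.002], [0.997, -0.083, -0.0], [-0.0, 0.002, -1.0]]
ft_force: [0.7, -0.7, -1.0]
grip_width: -0.0001
```

```bash
python3 prof.py 15;python3 - <<'E'
import cv2
w=cv2.imread('pics/wrist15.png'); cv2.imwrite('pics/w15.png',cv2.resize(w[0:260,200:440],None,fx=2.2,fy=2.2,interpolation=2))
E
```

```text
t 18.45 tray [ -0.7 -20. ] z 153.7 zax [ 0.002 -0.    -1.   ] xax in tray [-0.  1.] F [ 0.7 -0.7 -1. ] w -0.0001
-30 30.9; -25 31.1; -20 31.0; -15 31.0; -10 31.1; -5 31.1; 0 31.0; 5 31.1; 10 30.9; 15 31.1; 20 31.1; 25 31.2; 30 31.2; 35 31.1; 40 31.0; 45 31.0; 50 31.1; 55 31.0; 60 31.1; 65 31.0; 70 31.1; 75 31.1; 80 31.1; 85 31.1; 90 31.0; 95 31.0; 100 31.2;
```

View pics/w15.png

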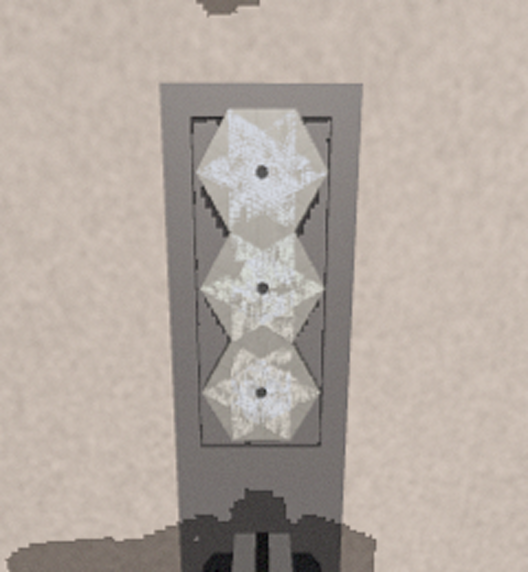

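The picture shows all three caps in the recess at about (262,172), (262,288) and (261,393). Neighbouring flats touch, with no gap visible.

```bash
python3 -c "
from rig import close_job
print(close_job())"
```

```text
the job is handed in; nothing more can be done
None
```

The third cap is in the empty end of the recess, hollow side down, and the row of three is closed up against the end wall. I handed the job in at about 18.5 s of the 59 s allowed.

- **What I did:** I gripped the steel cap across its two ends and stood it on the loading deck. With closed fingers I tipped it hollow side down, then pushed it into the recess. It was cocked for a while during the push but dropped flat. I then backed off and pushed again. The fingers stopped at the same place, with the force rising to 8–9 N, so no gap was left to close.
- **Last checks:** The tops of all three caps measured 31 mm ± 0.2 along the whole row, so they lie flat on the recess floor. The last wrist picture showed the flats touching at both joints and the fingers clear above the row.
- **Bystanders:** I never touched the other things on the bench. I did not measure their positions again at the end.
- **What disagreed:** My automatic fit of the tray outline failed in the wrist picture and was poor in the other two. I corrected the tray position by hand from a later close-up. After that a 1–2 mm sideways uncertainty remained, so I centred the cap from the wrist picture before it dropped into the recess.

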